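# Draw the blank home in the marking fixture and bolt it

### The arm

A 6-joint arm with a two-finger parallel gripper is mounted at the origin on the work surface. World frame = base frame: x ahead of the robot, y to its left, z up, the work surface at z = 0. Lengths are in m, angles in degrees, forces in N, time in s.
With the tool pointing down it reaches from about 0.275 to 0.85 m from the base axis. Payload 19 kg.
Tool frame: the origin (TCP) lies at the very end of the fingers, on their centre line; the grasp point (between the pads) lies 19 mm behind it; z points along the fingers, y is the line along which they close (so a half turn about z gives the same grasp; the last joint's range is limited). The gripper opens to 85 mm and grips with 20 to 120 N. Pads are 22 mm wide; open, the fingers measure 114 mm over their backs; the gripper's body (76 mm by 85 mm) begins 54 mm behind the grasp point. The pads swing forward as they close: fully open they stand 13 mm farther back than shut.
Start: joints at [58.614, 8.623, 82.357, -0, 89.026, -7.678], TCP at [0.231, 0.526, 0.195] pointing down, gripper open.
Joint ranges: [-160.23, 160.23], [-39.13, 120.54], [6.94, 153.29], [-79.49, 259.48], [9.18, 160.14], [-161.06, 161.06]. Speed limits (degrees/s): [108.29, 108.29, 127.2, 172.46, 172.46, 172.46].

### API

Orientations are given as [roll, pitch, yaw] about the fixed x, y, z axes, in that order (R = Rz(yaw) Ry(pitch) Rx(roll)).
In Python, from rig import state, viewer, job_done gives the robot as it stands. The module is installed in compiled form; this text tells all that it offers.
- The arm moves only by the shell command python3 -m inch 'ROWS' [OPENING] [FORCE]. ROWS is JSON, one flat list of numbers, 4 for each row, row after row: the shift along the tool's x, y, z in cm, then the turn about the tool's z in rad. In form: [x, y, z, turn, x, y, z, turn, ...]. A call has 1 to 8 rows; each row shifts and turns the commanded pose from where the row before left it, along the tool's axes as they then stand; what a row does not reach is not made up. A row lasts 1/8 s, in which the tool goes at most 62.5 mm and 10.7 degrees, less where a joint would pass 70% of its speed; a pose out of reach is approached as far as the arm can. A call is refused whole if a number of a shift passes 6.25 or a number of a turn 0.188, either way. A call with a gripper value outside its range is refused whole. OPENING is the opening, from 0 (shut) to 1 (fully open), set as the call begins (- or left out, the last holds). The fingers move at their own pace and stop on an object; FORCE is the grip in N (left out, the last holds). Time passes only in rows, so rows that do not move let the fingers close. It gives the time, the measured TCP pose, the force, the opening and the grip force at its end, in the units of the state.
- state(): the state, without advancing time (a new reading comes with each control period).
- viewer.capture(name): name is "side" or "top" or "wrist"; returns a dict with "img" (480x640x3 uint8, red, green, blue), "fx", "fy", "cx", "cy" (pixels), "extrinsics" (4x4, takes a point from camera to world coordinates). Camera axes: x right, y down, z forward; pixel columns grow to the right and rows downward; lengths in m; the calibration is good to about 2 mm. A picture is of the moment at which its call begins. There is no depth.
- job_done(): hands the job in; it is judged then, once.
The state is a dict: "time": time; "joint_pos": joint angles; "joint_velocities": joint speeds; "effort": joint torques, N m; "eef_pos": TCP position; "tcp_rot": TCP orientation; "force": force on the tool from outside, world axes, zero at the start; "torque": the same for the moment, N m; "opening": finger opening in m; "finger_force": force on a finger pad.
Only numpy, scipy, OpenCV 4.12 (cv2) and the standard library are available. Lean on these libraries where they do the work, as an engineer would, in place of code of your own. Each camera call takes 0.05 s, during which the arm holds its last target. There are 200 camera calls.

### The job

The blue steel blank lies half under the hood of the marking fixture. Press down lightly on its black rubber pad with the fingertips and draw it out along the guides until it is fully home against the yellow front stop, then slide the red-knobbed bolt fully in behind it to lock it there and let go. Be gentle: put no more than about 30 N on the blank or the bolt, keep the blank flat on its bed, and leave the spray can, tape roll and screwdriver where they are.

Things in the scene. Friction and masses are not known exactly. Their poses are not given: they have to be found in the camera images.
- fixture: Fixed marking fixture. Dark steel base 340 (x) x 200 (y) x 20 mm, its top is the bed. Origin: centre of the underside, at bench height; z up, -x is the front and faces the robot. Guides along x, inner faces at y = +57 and -57 mm, rise 10 mm above the bed, so does the stop bar across the front. An ear of the base at y +99 to +159, x -24 to +46 mm, 20 mm high, carries the bolt.
- stop_face (a point): Middle of the inner face of the yellow front stop bar (12 mm thick), at bed height; fixture coordinates (-150, 0, 20) mm. Its axes are the fixture's. The blank is home when its front edge touches this face.
- hood_front (a point): Middle of the front upper edge of the grey hood; fixture coordinates (+57, 0, 68) mm. The hood covers x +57 to +167, y -90 to +90 mm, with 38 mm of free height over the bed below it; a red housing on it (x +98 to +158, y -45 to +45 mm) reaches 100 mm above the bench.
- blank: Loose blue steel plate, 150 (x) x 110 (y) x 6 mm, about 0.75 kg, on the bed between the guides, 2 mm play each side, friction about 0.25. Origin: centre of its underside; front edge at its x = -75 mm. Home: origin 75 mm to +x of stop_face. At the start it is 80 to 105 mm short of home (to +x).
- pad (a point): Centre of the top of the black rubber pad on the blank: 44 (x) x 50 (y) mm, its top 8 mm above the blank's underside; 43 mm from the blank's centre toward its front edge. Friction with the fingertips about 1 (they slip once the blank is held): 8 to 12 N of downward press draws the blank. The pad gives hardly at all: a millimetre too low is many newtons.
- bolt (a joint): Locking bolt in m: 0 = open, 0.030 = fully in, at its end stop; slides to the fixture's -y, friction about 2.5 N, stays where left. Its steel bar (fixture x +4 to +18 mm, 1 to 9 mm above the bed) then lies behind the blank's far edge with 4 mm to spare; while the blank is not home the bar runs into the blank's side.
- bolt_knob (a point): Centre of the top of the bolt's upright red knob: diameter 16, 32 mm tall, top 61 mm above the bench. Fixture x = +11 mm, y = +112 mm minus the joint value. Free all round from 30 mm above the bench up; push it from its +y side or pinch it from above. The hood begins 46 mm to its +x.
- can: Spray can, diameter 56 mm, 150 mm tall, origin at the centre of its underside. Leave alone.
- roll: Yellow tape roll lying flat, outer diameter 90 mm, 45 mm high, origin at the centre of its underside. Leave alone.
- driver: Screwdriver lying on the bench along its x, handle to -x. Leave alone.
There are look-alikes about, which are no part of the job. There is more than one size of the blank; the one meant has the size given above.

How it is judged (in metres and radians):
On the way, in this order (a step that is already met when the one before it is completed fails the run):
1. the blank is drawn home: its front edge within 2.5 mm of the stop bar, flat on the bed (x of blank in the frame of stop_face between 0.072 and 0.0775 m and angle between blank's own z axis and vertical below 0.03 rad), for 0.2 s.
2. the bolt is slid fully in behind the blank (value of joint bolt above 0.027 m), for 0.2 s.
At the end, for the whole second after the job is handed in: The blank lies flat and still on the bed with its front edge within 2.5 mm of the yellow stop bar, and the bolt is in by at least 27 of its 30 mm (all of step 1 and z of blank in the frame of fixture below 0.022 m and value of joint bolt above 0.027 m and linear speed of blank below 0.01 m/s); the robot touches nothing.
It fails at once if more than 30 N between the fingers and the blank (contact force between the fingers and blank above 30 N).
It fails at once if more than 30 N between the fingers and the bolt (contact force between the fingers and bolt above 30 N).
It fails at once if more than 30 N between the bolt and the blank (contact force between bolt and blank above 30 N).
It fails at once if the blank tipped or lifted off its bed (angle between blank's own z axis and vertical above 0.12 rad or z of blank in the frame of fixture above 0.035 m).
It fails at once if a bystander moved by more than 20 mm (distance of any of can, roll, driver from where it was at the start of the episode above 0.02 m).
It also fails if it takes over 69 s, if anything falls off the work surface, if the arm or the gripper's body presses on something with over 40 N, if the wrist force passes 120 N, or if a joint passes its speed limit or range.

## Working session

There is one attempt and no reset: what is moved stays moved. The work goes in short steps, Python scripts to look and compute and a shell command to move; the robot and the scene stay as the last step left them, time stands still between calls to the robot, and variables do not carry over. Pictures are saved under pics/ and viewed, at most 10 in all, crops included, and the job is handed in when it is done.

```bash
mkdir -p pics; python3 - <<'E'
from rig import state, viewer
import cv2,numpy as np
for n in("side","top"):
    c=viewer.capture(n);cv2.imwrite(f"pics/{n}0.png",c["img"][:,:,::-1])
    print(n,c["fx"],c["fy"],c["cx"],c["cy"]);print(np.round(c["extrinsics"],4).tolist())
print(state())
E
```

```text
side 499.09905573777166 499.09905573777166 312.5518529415311 233.69677637155672
[[0.8165, -0.4313, 0.3838, 0.0925], [-0.5773, -0.6055, 0.5478, -0.5811], [-0.0039, -0.6688, -0.7434, 0.8657], [0.0, 0.0, 0.0, 1.0]]
top 506.03502166539636 506.03502166539636 312.38542129190597 237.3854839094542
[[0.0169, -0.9952, 0.0964, 0.3578], [-0.9998, -0.016, 0.0102, -0.0163], [-0.0086, -0.0966, -0.9953, 1.3556], [0.0, 0.0, 0.0, 1.0]]
{'time': 0.1, 'joint_pos': array([ 5.86151062e+01,  8.64539478e+00,  8.23877404e+01,  1.07564555e-03,
        8.90249756e+01, -7.67613108e+00]), 'joint_velocities': array([-0.05440912, -0.08302803, -0.08106281,  0.00790709,  0.04272916,
       -0.0958976 ]), 'effort': array([ 4.54578461e-03, -7.14375257e+01, -5.71801651e+01, -9.65936442e-05,
        6.94983712e-03, -5.19362311e-05]), 'eef_pos': array([0.23106921, 0.5262594 , 0.19437645]), 'tcp_rot': array([-1.79942554e+02, -8.82788077e-03,  1.56291214e+02]), 'force': array([-0.82296439, -0.58830111, -0.39502286]), 'torque': array([ 0.0112303 , -0.01923609, -0.0310174 ]), 'finger_force': 0.0, 'opening': 0.08558335955203032}
```

View pics/top0.png

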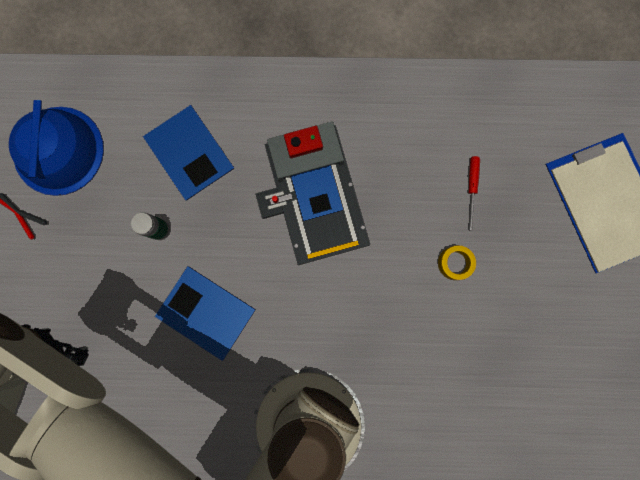

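View pics/side0.png

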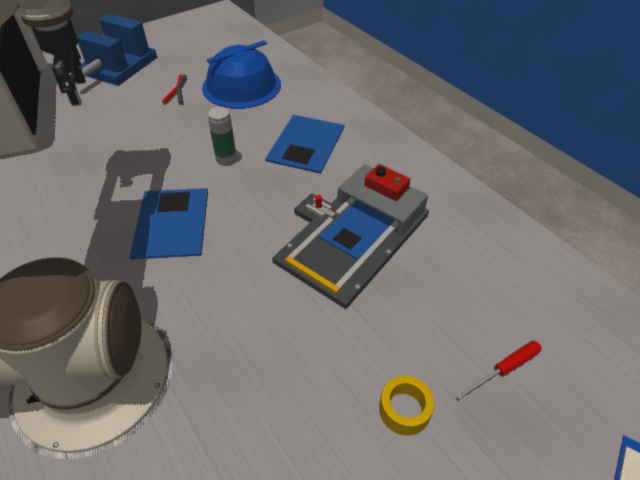

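The fixture is at about (315,195) in the top image, with the bolt knob at (275,199). It's at about (350,235) in the side image. I'll enlarge both.

```bash
python3 - <<'E'
import cv2
a=cv2.imread("pics/top0.png")[120:270,250:380];cv2.imwrite("pics/tc.png",cv2.resize(a,None,fx=4,fy=4,interpolation=cv2.INTER_CUBIC))
a=cv2.imread("pics/side0.png")[160:308,268:438];cv2.imwrite("pics/sc.png",cv2.resize(a,None,fx=4,fy=4,interpolation=cv2.INTER_CUBIC))
E
```

```text
(no output)
```

View pics/tc.png

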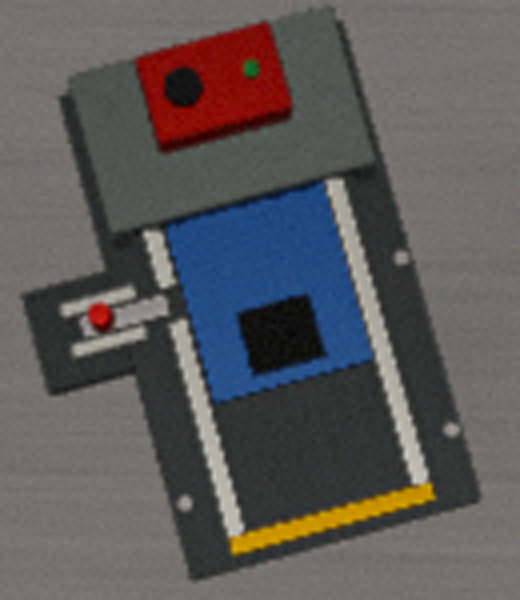

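View pics/sc.png

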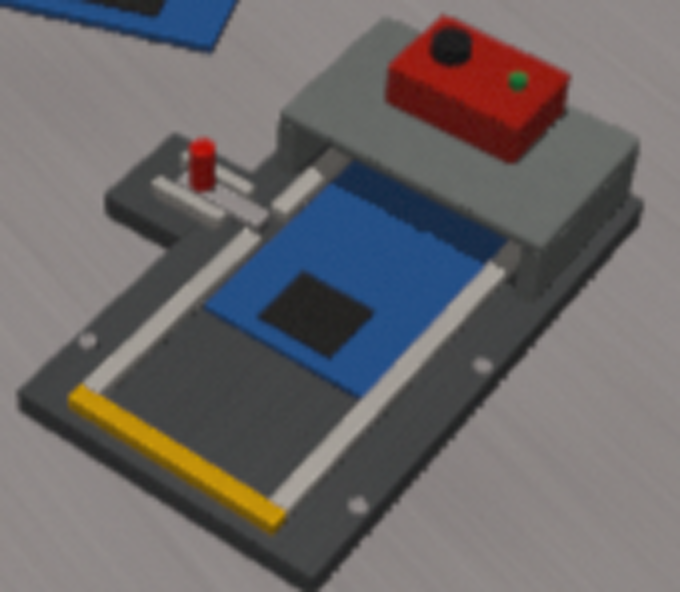

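In both crops the hood corners, base front corners, ear corners, knob top and pad corners are readable. The pad is centred near (281,334) in the top crop and (317,314) in the side crop. I'll fit the fixture pose and the blank position together.

```bash
cat > fit.py <<'E'
import numpy as np
from scipy.optimize import least_squares
K={"side":(499.099,312.552,233.697,[[0.8165,-0.4313,0.3838,0.0925],[-0.5773,-0.6055,0.5478,-0.5811],[-0.0039,-0.6688,-0.7434,0.8657]]),
"top":(506.035,312.385,237.385,[[0.0169,-0.9952,0.0964,0.3578],[-0.9998,-0.016,0.0102,-0.0163],[-0.0086,-0.0966,-0.9953,1.3556]])}
def proj(n,P):
    f,cx,cy,E=K[n];E=np.array(E);p=(np.atleast_2d(P)-E[:,3])@E[:,:3]
    return f*p[:,:2]/p[:,2:]+[cx,cy]
F=[(-170,100,20),(-170,-100,20),(57,90,68),(57,-90,68),(167,90,68),(167,-90,68),(11,112,61),(46,159,20),(-24,159,20)]
U={"top":[(192,578),(479,499),(112,233),(374,162),(70,80),(335,8),(100,314),(24,296),(50,394)],
"side":[(20,395),(313,580),(282,115),(540,247),(385,18),(638,142),(203,146),(177,135),(108,200)]}
PU={"top":[(252,373),(238,312),(306,296),(326,356)],"side":[(258,315),(306,271),(374,314),(331,357)]}
O={"top":(250,120),"side":(268,160)}
def world(p,q):
    c,s=np.cos(p[2]),np.sin(p[2]);q=np.atleast_2d(q)/1000.
    return np.c_[p[0]+c*q[:,0]-s*q[:,1],p[1]+s*q[:,0]+c*q[:,1],q[:,2]]
def res(p,cams):
    r=[]
    pad=[(p[3]*1000-43+a,p[4]*1000+b,28) for a,b in((-22,25),(22,25),(22,-25),(-22,-25))]
    for n in cams:
        u=np.array(U[n]+PU[n])/4+O[n]
        r.append(proj(n,world(p,F+pad))-u)
    return np.concatenate(r).ravel()
if __name__=="__main__":
  for cams in(["top"],["side"],["top","side"]):
    s=least_squares(res,[.45,0,0,.0,0],args=(cams,),loss="soft_l1")
    p=s.x;print(cams,np.round(p[:2],4),np.degrees(p[2]),"blank",p[3:],"short",p[3]+.075)
    print(np.round(res(p,cams).reshape(-1,2),1).tolist() if len(cams)>1 else "")
    print("pad",world(p,(p[3]*1000-43,p[4]*1000,28)),"knob",world(p,(11,112,61)),"stop",world(p,(-150,0,20)))
E
python3 fit.py
```

```text
['top'] [ 0.6037 -0.014 ] 16.364478337005863 blank [0.01524857 0.00015798] short 0.09024857409412018

pad [[ 0.5769988  -0.02166606  0.028     ]] knob [[0.58266925 0.09656319 0.061     ]] stop [[ 0.45974717 -0.05626077  0.02      ]]
['side'] [ 0.6066 -0.0133] 16.588290388767025 blank [0.01546682 0.00063922] short 0.0904668186799827

pad [[ 0.58004048 -0.0205509   0.028     ]] knob [[0.58517728 0.09717608 0.061     ]] stop [[ 0.46285311 -0.05612688  0.02      ]]
['top', 'side'] [ 0.605  -0.0139] 16.481507578027387 blank [0.01550459 0.00032314] short 0.09050459403395167
[[0.1, 0.4], [1.2, -0.1], [-0.1, 0.3], [1.4, -0.4], [-0.6, -1.5], [-0.4, -1.6], [-0.4, -0.4], [-0.5, -1.0], [-0.2, -0.5], [0.1, 0.1], [-0.8, -0.5], [0.3, -1.4], [-0.2, -0.7], [-1.5, 0.1], [-0.1, 1.4], [-0.8, -0.2], [0.9, 1.4], [-0.0, -0.1], [1.4, 0.2], [-0.6, 0.9], [-0.5, -0.2], [-1.5, -0.5], [-0.4, 0.8], [-0.8, 0.4], [0.3, -0.2], [-0.3, 0.9]]
pad [[ 0.57859006 -0.02135276  0.028     ]] knob [[0.58382037 0.09665683 0.061     ]] stop [[ 0.4612107  -0.05641789  0.02      ]]
```

Top-only and side-only fits agree to 3 mm. The blank is 90.5 mm short of home, which is inside the 80 to 105 mm given. Now I'll turn the tool to yaw 196.5, so tool x = fixture -x and tool y = fixture +y, and travel above the pad with the fingers shut.

```bash
python3 -m inch '[0,0,-0.5,-0.176, 0,0,-0.5,-0.176, 0,0,-0.5,-0.176, 0,0,-0.5,-0.176]' 0 40; python3 -m inch '[-1.37,-4.8,0,0,-1.37,-4.8,0,0,-1.37,-4.8,0,0,-1.37,-4.8,0,0,-1.37,-4.8,0,0,-1.37,-4.8,0,0,-1.37,-4.8,0,0,-1.37,-4.8,0,0]';python3 -m inch '[-1.37,-4.8,0,0,-1.37,-4.8,0,0,-1.37,-4.8,0,0,-1.37,-4.8,0,0,-1.37,-4.8,0,0,0,0,0,0,0,0,0,0]'
```

```text
time: 0.6
eef_pos: [0.2312, 0.5263, 0.2147]
tcp_rot: [-180.0, -0.0, -163.0]
force: [0.3, -0.7, -0.1]
opening: 0.0122
finger_force: 0.0
time: 1.6
eef_pos: [0.4466, 0.1883, 0.2148]
tcp_rot: [-180.0, -0.0, -163.4]
force: [0.5, 0.4, -0.5]
opening: -0.0002
finger_force: 0.0
time: 2.48
eef_pos: [0.5801, -0.0202, 0.2145]
tcp_rot: [180.0, -0.0, -163.4]
force: [-0.8, 0.6, -0.1]
opening: 0.0002
finger_force: 0.0
```

```bash
python3 -m inch '[0,0,4,0,0,0,4,0,0,0,4,0,0,0,3,0,0,0,1.6,0,0,0,0,0,0,0,0,0]'; python3 - <<'E'
from rig import viewer
import cv2
a=viewer.capture("side")["img"][:,:,::-1][130:310,268:438];cv2.imwrite("pics/s2.png",cv2.resize(a,None,fx=3.3,fy=3.3,interpolation=cv2.INTER_CUBIC))
E
```

```text
time: 3.35
eef_pos: [0.5811, -0.0204, 0.0503]
tcp_rot: [-179.9, 0.1, -163.4]
force: [0.2, -0.8, 0.4]
opening: -0.0
finger_force: 0.0
```

View pics/s2.png

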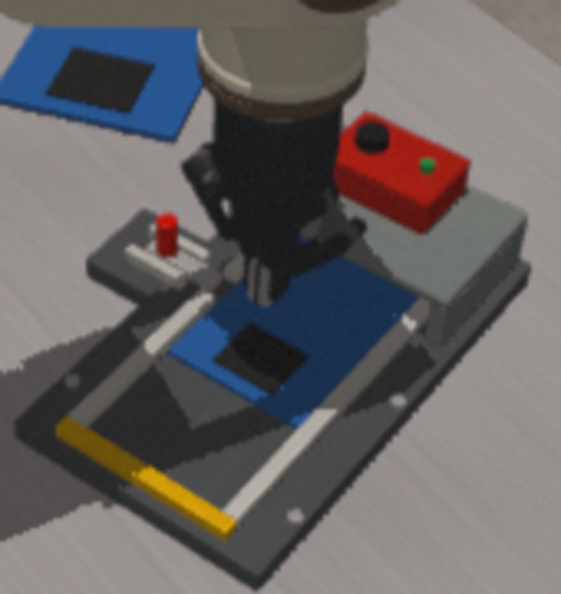

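The fingertips seem to end at crop (262,303), higher than the roughly (264,335) I'd expect for the reported TCP. I'll project the TCP and take a closer crop.

```bash
python3 - <<'E'
from rig import viewer,state
from fit import proj
import cv2,numpy as np
p=state()["eef_pos"];im={}
for n,(x,y) in {"side":(310,190),"top":(275,160)}.items():
    c=viewer.capture(n);im[n]=c["img"][:,:,::-1]
    q=proj(n,[p,p+[0,0,.02]]);print(n,q,"crop",(q-[x,y])*6.5)
a=im["side"][190:270,310:400].astype(float);a=np.clip(255*(a/255)**.55,0,255).astype(np.uint8)
cv2.imwrite("pics/s3.png",cv2.resize(a,None,fx=6.5,fy=6.5,interpolation=cv2.INTER_CUBIC))
E
```

```text
side [[348.1286919  231.49347312]
 [348.5799489  225.31551203]] crop [[247.83649735 269.70757527]
 [250.76966788 229.55082817]]
top [[319.73352422 200.57718075]
 [319.77906963 199.26224784]] crop [[290.76790744 263.75167488]
 [291.06395259 255.20461098]]
```

View pics/s3.png

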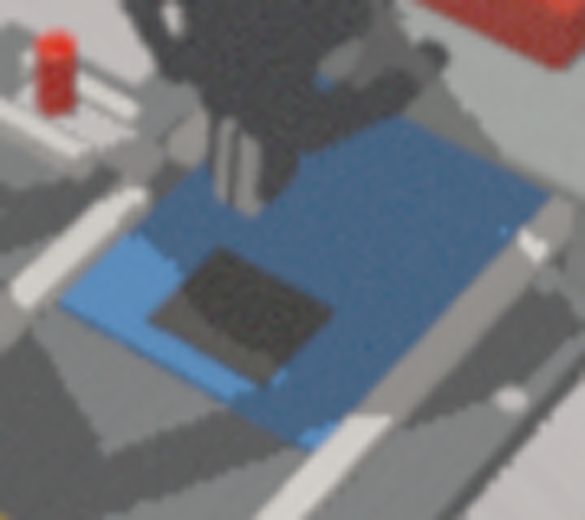

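The tips end at crop (245,208), about 10 px above the predicted TCP at (248,270). They are either about 30 mm higher than reported or offset sideways. The wrist camera should settle it.

```bash
python3 - <<'E'
from rig import viewer,state
import cv2,numpy as np
p=state()["eef_pos"]
c=viewer.capture("wrist");E=c["extrinsics"];print(np.round(E,3).tolist(),c["fx"],c["cx"],c["cy"])
for q in(p,p+[0,0,.02],[.5786,-.0214,.028],[.5838,.0967,.061]):
    v=(np.array(q)-E[:3,3])@E[:3,:3];print(c["fx"]*v[:2]/v[2]+[c["cx"],c["cy"]])
a=c["img"][:,:,::-1];cv2.imwrite("pics/w.png",np.clip(255*(a/255.)**.6,0,255).astype(np.uint8))
E
```

```text
[[-0.286, 0.905, 0.316, 0.499], [0.958, 0.27, 0.093, -0.043], [-0.001, 0.329, -0.944, 0.229], [0.0, 0.0, 0.0, 1.0]] 334.07960272853654 321.2059114612081 239.82637592922555
[318.94624565 275.53828944]
[318.66022118 291.71312134]
[318.94100357 257.48284521]
[507.0995921  339.29190786]
```

View pics/w.png

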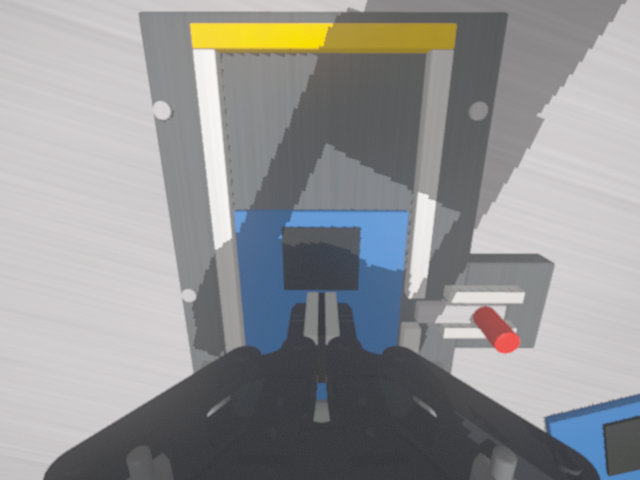

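The pad in the wrist view at (321,258) matches its prediction of (319,257), so the lateral fit is good. The finger ends at (321,292) lie on the centre line but look higher than the TCP, so I'll find contact by force. Descending carefully.

```bash
python3 -m inch '[0,0,0.8,0,0,0,0.6,0,0,0,0.4,0,0,0,0.05,0,0,0,0,0,0,0,0,0]'; for i in 1; do python3 -m inch '[0,0,0.03,0,0,0,0.03,0,0,0,0,0,0,0,0,0]'|grep -E 'pos|^force'; done;  python3 -m inch '[0,0,0.03,0,0,0,0.03,0,0,0,0,0,0,0,0,0]'|grep -E 'pos|^force'
```

```text
time: 4.3
eef_pos: [0.5805, -0.0205, 0.0306]
tcp_rot: [-180.0, 0.0, -163.4]
force: [0.2, 0.6, 0.0]
opening: -0.0
finger_force: 0.0
eef_pos: [0.5804, -0.0205, 0.0298]
force: [0.5, -0.6, -0.4]
eef_pos: [0.5804, -0.0205, 0.0292]
force: [0.1, 0.3, -0.3]
```

```bash
python3 -m inch '[0,0,0.03,0,0,0,0.03,0,0,0,0,0,0,0,0,0]'|grep -E 'pos|^force'; python3 -m inch '[0,0,0.03,0,0,0,0,0,0,0,0,0]'|grep -E 'pos|^force'; python3 -m inch '[0,0,0.03,0,0,0,0,0,0,0,0,0]'|grep -E 'pos|^force'
```

```text
eef_pos: [0.5804, -0.0206, 0.0286]
force: [0.7, 0.2, 0.3]
eef_pos: [0.5804, -0.0205, 0.0283]
force: [0.3, -0.2, 0.1]
eef_pos: [0.5804, -0.0205, 0.028]
force: [0.1, -0.5, 0.4]
```

```bash
python3 -m inch '[0,0,0.03,0,0,0,0,0,0,0,0,0]'|grep -E 'pos|^force'; python3 -m inch '[0,0,0.03,0,0,0,0,0,0,0,0,0]'|grep -E 'pos|^force'; python3 -m inch '[0,0,0.03,0,0,0,0,0,0,0,0,0]'|grep -E 'pos|^force'; python3 -m inch '[0,0,0.03,0,0,0,0,0,0,0,0,0]'|grep -E 'time|pos|^force'
```

```text
eef_pos: [0.5804, -0.0205, 0.0277]
force: [-0.2, 0.8, 0.3]
eef_pos: [0.5804, -0.0205, 0.0274]
force: [-0.2, 0.6, 1.1]
eef_pos: [0.5804, -0.0205, 0.0271]
force: [0.3, 0.0, 0.8]
time: 8.05
eef_pos: [0.5804, -0.0205, 0.0268]
force: [-0.8, -0.4, -0.3]
```

```bash
python3 -m inch '[0,0,0.03,0,0,0,0.02,0,0,0,0,0]'|grep -E 'pos|^force'; python3 -m inch '[0,0,0.03,0,0,0,0.02,0,0,0,0,0]'|grep -E 'pos|^force'; python3 -m inch '[0,0,0.03,0,0,0,0.02,0,0,0,0,0]'|grep -E 'time|pos|^force'
python3 - <<'E'
from rig import viewer
import cv2,numpy as np
a=viewer.capture("side")["img"][:,:,::-1][190:270,310:400].astype(float);a=np.clip(255*(a/255)**.55,0,255).astype(np.uint8)
cv2.imwrite("pics/s4.png",cv2.resize(a,None,fx=6.5,fy=6.5,interpolation=cv2.INTER_CUBIC))
E
```

```text
eef_pos: [0.5804, -0.0205, 0.0263]
force: [-0.3, -0.1, 0.7]
eef_pos: [0.5804, -0.0205, 0.0258]
force: [0.3, 0.4, -0.2]
time: 9.18
eef_pos: [0.5804, -0.0205, 0.0253]
force: [-1.0, -0.3, 0.4]
```

View pics/s4.png

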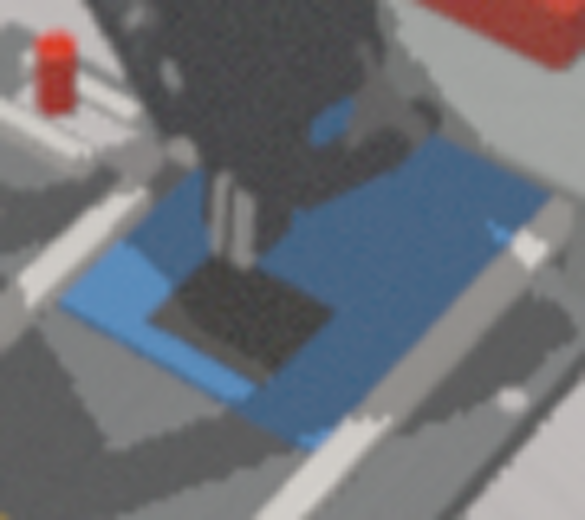

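The tips are now at (237,265) against the pad centre at about (242,315). The 25 mm descent moved them about 57 px, so about 22 mm still remains, and the fingertips really do end above the reported TCP. I'll keep descending with force checks.

```bash
python3 -m inch '[0,0,0.1,0,0,0,0.1,0,0,0,0.1,0]'|grep -E 'pos|^force'; python3 -m inch '[0,0,0.1,0,0,0,0.1,0,0,0,0.1,0]'|grep -E 'pos|^force'; python3 -m inch '[0,0,0.1,0,0,0,0.1,0,0,0,0.1,0]'|grep -E 'time|pos|^force'
```

```text
eef_pos: [0.5804, -0.0205, 0.0222]
force: [0.4, 0.7, -0.0]
eef_pos: [0.5804, -0.0205, 0.0192]
force: [-0.8, -0.5, 0.1]
time: 10.35
eef_pos: [0.5804, -0.0205, 0.0162]
force: [0.8, 0.7, -0.4]
```

```bash
python3 -m inch '[0,0,0.06,0,0,0,0.06,0,0,0,0.06,0]'|grep -E 'pos|^force'; python3 -m inch '[0,0,0.06,0,0,0,0.06,0,0,0,0.06,0]'|grep -E 'pos|^force'; python3 -m inch '[0,0,0.05,0,0,0,0.05,0]'|grep -E 'time|pos|^force'
python3 - <<'E'
from rig import viewer
import cv2,numpy as np
a=viewer.capture("side")["img"][:,:,::-1][190:270,310:400].astype(float);a=np.clip(255*(a/255)**.55,0,255).astype(np.uint8)
cv2.imwrite("pics/s5.png",cv2.resize(a,None,fx=6.5,fy=6.5,interpolation=cv2.INTER_CUBIC))
E
```

```text
eef_pos: [0.5804, -0.0205, 0.0145]
force: [0.1, -0.1, -0.2]
eef_pos: [0.5804, -0.0205, 0.0127]
force: [0.1, -0.5, -0.7]
time: 11.35
eef_pos: [0.5804, -0.0205, 0.0116]
force: [-0.3, -0.1, 0.2]
```

View pics/s5.png

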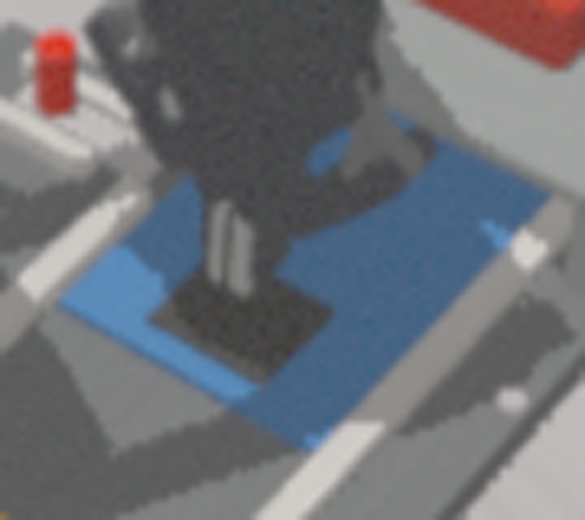

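The front faces of the fingers now end at (235,295). They should reach about (225,332) on the pad, so up to about 15 mm may remain. Continuing.

```bash
python3 -m inch '[0,0,0.1,0,0,0,0.1,0,0,0,0.1,0]'|grep -E 'pos|^force'; python3 -m inch '[0,0,0.1,0,0,0,0.1,0]'|grep -E 'pos|^force'; python3 -m inch '[0,0,0.05,0,0,0,0.05,0]'|grep -E 'time|pos|^force';python3 -m inch '[0,0,0.05,0,0,0,0.05,0]'|grep -E 'time|pos|^force'
```

```text
eef_pos: [0.5804, -0.0205, 0.0086]
force: [-0.5, 0.3, -0.5]
eef_pos: [0.5804, -0.0205, 0.0066]
force: [0.8, -0.1, 0.7]
time: 12.28
eef_pos: [0.5804, -0.0205, 0.0057]
force: [-0.4, -0.0, 0.4]
time: 12.52
eef_pos: [0.5804, -0.0205, 0.0047]
force: [-1.2, 0.5, 0.8]
```

```bash
cat > ok.py <<'E'
from rig import state
import sys
s=state();print(s["time"],s["eef_pos"].round(4),s["force"].round(1));sys.exit(abs(s["force"][2])>3)
E
python3 -m inch '[0,0,0.03,0,0,0,0.03,0]'>/dev/null; python3 ok.py && python3 -m inch '[0,0,0.03,0,0,0,0.03,0]'>/dev/null; python3 ok.py && python3 -m inch '[0,0,0.03,0,0,0,0.03,0]'>/dev/null; python3 ok.py && python3 -m inch '[0,0,0.03,0,0,0,0.03,0]'>/dev/null; python3 ok.py && python3 -m inch '[0,0,0.03,0,0,0,0.03,0]'>/dev/null; python3 ok.py && python3 -m inch '[0,0,0.03,0,0,0,0.03,0]'>/dev/null; python3 ok.py
```

```text
12.775 [ 0.5804 -0.0205  0.0041] [0.9 0.7 0.7]
12.775 [ 0.5804 -0.0205  0.0041] [0.9 0.7 0.7]
12.775 [ 0.5804 -0.0205  0.0041] [0.9 0.7 0.7]
12.775 [ 0.5804 -0.0205  0.0041] [0.9 0.7 0.7]
12.775 [ 0.5804 -0.0205  0.0041] [0.9 0.7 0.7]
12.775 [ 0.5804 -0.0205  0.0041] [0.9 0.7 0.7]False
False
False
False
False
False
```

```bash
sed -i 's/sys.exit(\(.*\))$/sys.exit(int(\1))/' ok.py
python3 -m inch '[0,0,0.03,0,0,0,0.03,0]'>/dev/null; python3 ok.py && python3 -m inch '[0,0,0.03,0,0,0,0.03,0]'>/dev/null; python3 ok.py && python3 -m inch '[0,0,0.03,0,0,0,0.03,0]'>/dev/null; python3 ok.py && python3 -m inch '[0,0,0.03,0,0,0,0.03,0]'>/dev/null; python3 ok.py && python3 -m inch '[0,0,0.03,0,0,0,0.03,0]'>/dev/null; python3 ok.py && python3 -m inch '[0,0,0.03,0,0,0,0.03,0]'>/dev/null; python3 ok.py&& python3 -m inch '[0,0,0.03,0,0,0,0.03,0]'>/dev/null; python3 ok.py&& python3 -m inch '[0,0,0.03,0,0,0,0.03,0]'>/dev/null; python3 ok.py&& python3 -m inch '[0,0,0.03,0,0,0,0.03,0]'>/dev/null; python3 ok.py
```

```text
13.025 [ 0.5804 -0.0205  0.0035] [-1.4  0.3 -0.3]
13.275 [ 0.5804 -0.0205  0.0029] [-0.3 -0.4 -0.4]
13.525 [ 0.5804 -0.0205  0.0022] [ 0.2  0.3 -0.1]
13.775 [ 0.5804 -0.0205  0.0017] [ 0.4 -0.8  0.6]
14.025 [ 0.5804 -0.0205  0.0011] [ 0.3 -0.   0.6]
14.275 [ 5.804e-01 -2.050e-02  5.000e-04] [-0.4 -0.4  0.4]
14.525 [ 5.804e-01 -2.050e-02 -1.000e-04] [-0.4 -0.3  0.7]
14.775 [ 0.5804 -0.0205 -0.0007] [0.4 0.1 1. ]
15.025 [ 0.5804 -0.0205 -0.0013] [0.3 0.4 0.9]
```

```bash
python3 -m inch '[0,0,0.03,0,0,0,0.03,0]'>/dev/null; python3 ok.py && python3 -m inch '[0,0,0.03,0,0,0,0.03,0]'>/dev/null; python3 ok.py && python3 -m inch '[0,0,0.03,0,0,0,0.03,0]'>/dev/null; python3 ok.py && python3 -m inch '[0,0,0.03,0,0,0,0.03,0]'>/dev/null; python3 ok.py && python3 -m inch '[0,0,0.03,0,0,0,0.03,0]'>/dev/null; python3 ok.py && python3 -m inch '[0,0,0.03,0,0,0,0.03,0]'>/dev/null; python3 ok.py&& python3 -m inch '[0,0,0.03,0,0,0,0.03,0]'>/dev/null; python3 ok.py&& python3 -m inch '[0,0,0.03,0,0,0,0.03,0]'>/dev/null; python3 ok.py&& python3 -m inch '[0,0,0.03,0,0,0,0.03,0]'>/dev/null; python3 ok.py
```

```text
15.275 [ 0.5804 -0.0205 -0.0019] [ 0.2 -1.1  0.8]
15.525 [ 0.5804 -0.0205 -0.0025] [ 0.2  0.1 -0.1]
15.775 [ 0.5804 -0.0205 -0.0031] [-0.   0.5 -0.3]
16.025 [ 0.5804 -0.0205 -0.0037] [-0.6 -0.2  0.3]
16.275 [ 0.5804 -0.0205 -0.0043] [-0.7  0.7 -0.7]
16.525 [ 0.5804 -0.0205 -0.0049] [-0.4 -0.  -0.8]
16.775 [ 0.5804 -0.0205 -0.0055] [ 0.1 -0.1 -0.7]
17.025 [ 0.5804 -0.0206 -0.0061] [ 0.  -0.   0.1]
17.275 [ 0.5804 -0.0205 -0.0067] [-0.   0.2 -0.3]
```

Using image code rather than a view: brightness along the finger strip columns in the side image, for the earlier crop and now.

```bash
python3 - <<'E'
from rig import viewer
import cv2,numpy as np
a=viewer.capture("side")["img"];np.save("now.npy",a)
g=cv2.cvtColor(a,cv2.COLOR_RGB2GRAY)
print(list(range(340,354)))
for r in range(216,250): print(r,g[r,340:354])
s=cv2.imread("pics/s5.png",0);s=cv2.resize(s,(90,80),interpolation=cv2.INTER_AREA)
print("s5 (gamma)")
for r in range(26,50,2): print(r+190,s[r,30:44])
E
```

```text
[340, 341, 342, 343, 344, 345, 346, 347, 348, 349, 350, 351, 352, 353]
216 [29 27 25 28 26 24 26 27 27 28 28 23 30 28]
217 [23 26 27 27 28 25 24 25 30 26 23 28 25 27]
218 [28 26 25 28 28 26 28 26 26 27 25 26 27 26]
219 [27 26 26 26 27 26 27 27 27 24 28 27 29 29]
220 [25 28 26 26 28 28 26 23 28 26 25 25 27 28]
221 [27 27 28 27 26 26 26 26 28 24 27 27 27 30]
222 [27 26 24 30 28 24 27 27 28 26 25 28 26 28]
223 [26 25 28 26 27 26 27 26 29 29 26 27 24 25]
224 [31 25 28 25 28 27 28 28 26 25 29 26 25 28]
225 [32 28 23 31 26 29 25 28 27 28 26 28 26 27]
226 [36 28 28 33 39 30 26 28 26 24 25 24 27 26]
227 [37 30 42 58 67 43 29 25 25 26 29 25 25 28]
228 [39 33 57 70 59 38 32 29 27 29 26 28 29 27]
229 [40 35 62 73 51 47 50 36 27 27 28 25 28 25]
230 [36 34 62 72 48 60 68 58 36 27 27 26 29 28]
231 [27 35 61 72 44 61 74 70 44 27 26 29 28 27]
232 [25 33 63 72 43 62 76 75 46 29 26 30 29 26]
233 [22 35 70 74 42 63 76 73 45 28 29 25 28 29]
234 [21 37 72 73 43 63 76 74 42 29 27 28 28 30]
235 [27 34 72 65 43 71 76 73 40 28 25 28 26 27]
236 [23 36 72 66 41 71 76 72 42 28 26 24 26 25]
237 [27 40 69 63 43 7
[... 587 characters left out ...]
59 42 40 42 45]
s5 (gamma)
216 [74 74 76 74 76 75 73 74 75 74 69 72 73 74]
218 [78 73 73 72 73 71 70 72 71 75 75 72 71 72]
220 [91 76 75 80 85 81 75 74 70 73 74 72 73 73]
222 [ 94  82  95 121 121  97  85  72  69  73  77  74  74  71]
224 [ 95  85 105 125 112 103 121 114  95  79  74  75  76  74]
226 [ 89  81 107 125 107 102 127 130 116  88  75  73  73  73]
228 [ 92  90 113 125 105 108 127 128 108  81  76  74  74  75]
230 [ 85  86 116 124 104 115 130 128 102  78  71  69  76  84]
232 [ 74  77 105 119  97 115 130 127 102  80  72  73  81  89]
234 [ 69  67  70  76  76  96 117 123 106  81  73  70  69  72]
236 [71 72 67 64 66 72 72 75 70 70 66 70 68 65]
238 [68 71 69 68 70 68 71 67 66 69 68 64 68 66]
```

```bash
python3 - <<'E'
from fit import proj
for d in (0,11): print(d,proj("side",[[.5804-.00096*d,-.0205-.00029*d,z] for z in(.024,.028,.032,.036,.04)]))
E
```

```text
0 [[347.31671919 239.51397445]
 [347.40228944 238.33422902]
 [347.48831646 237.14818612]
 [347.57480391 235.95579518]
 [347.66175552 234.7570051 ]]
11 [[344.46053389 242.44946343]
 [344.53890822 241.27141509]
 [344.6177031  240.08704541]
 [344.69692193 238.89630339]
 [344.77656813 237.69913746]]
```

About 2 to 4 mm remain by image: the tip is at row 240 and contact is expected at row 241. Continuing in fine steps with the force gate.

```bash
python3 -m inch '[0,0,0.03,0,0,0,0.02,0]'>/dev/null; python3 ok.py && python3 -m inch '[0,0,0.02,0,0,0,0.02,0]'>/dev/null; python3 ok.py && python3 -m inch '[0,0,0.02,0,0,0,0.02,0]'>/dev/null; python3 ok.py && python3 -m inch '[0,0,0.02,0,0,0,0.02,0]'>/dev/null; python3 ok.py && python3 -m inch '[0,0,0.02,0,0,0,0.02,0]'>/dev/null; python3 ok.py && python3 -m inch '[0,0,0.02,0,0,0,0.02,0]'>/dev/null; python3 ok.py&& python3 -m inch '[0,0,0.02,0,0,0,0.02,0]'>/dev/null; python3 ok.py&& python3 -m inch '[0,0,0.02,0,0,0,0.02,0]'>/dev/null; python3 ok.py&& python3 -m inch '[0,0,0.02,0,0,0,0.02,0]'>/dev/null; python3 ok.py
```

```text
17.575 [ 0.5804 -0.0206 -0.0072] [-0.6 -0.2  0.1]
17.825 [ 0.5804 -0.0205 -0.0076] [-0.1  0.5  0.4]
18.075 [ 0.5804 -0.0205 -0.008 ] [ 0.  -0.2  0.2]
18.325 [ 0.5804 -0.0205 -0.0084] [-1.8 -0.3  3.9]
18.325 [ 0.5804 -0.0205 -0.0084] [-1.8 -0.3  3.9]
18.325 [ 0.5804 -0.0205 -0.0084] [-1.8 -0.3  3.9]
18.325 [ 0.5804 -0.0205 -0.0084] [-1.8 -0.3  3.9]
18.325 [ 0.5804 -0.0205 -0.0084] [-1.8 -0.3  3.9]
18.325 [ 0.5804 -0.0205 -0.0084] [-1.8 -0.3  3.9]
```

Contact is at eef z ≈ -0.0083, so the real fingertips lie about 36 mm above the reported TCP. I'll bring the press up to about 10 N.

```bash
python3 -m inch '[0,0,0.01,0,0,0,0,0]'>/dev/null; python3 ok.py; python3 -m inch '[0,0,0.01,0,0,0,0,0]'>/dev/null; python3 ok.py
```

```text
18.575 [ 0.5804 -0.0205 -0.0084] [-1.8 -0.1  4. ]
18.825 [ 0.5804 -0.0205 -0.0084] [-2.9  0.1  6.9]
```

```bash
python3 -m inch '[0,0,0.01,0,0,0,0,0]'>/dev/null; python3 ok.py; python3 -m inch '[0.2,0,0,0,0.3,0,0,0]'; python3 -m inch '[0.3,0,0,0,0.3,0,0,0]'>/dev/null; python3 ok.py
```

```text
19.075 [ 0.5804 -0.0205 -0.0084] [-4.2 -0.   8.3]
time: 19.32
eef_pos: [0.5761, -0.022, -0.0084]
tcp_rot: [-180.0, 0.1, -163.4]
force: [4.4, 1.1, 4.2]
opening: 0.0
finger_force: 2.7
19.575 [ 0.5702 -0.0238 -0.0084] [3.5 1.4 4.9]
```

The press fell to 4–5 N while drawing. I'll add some, then check by image whether the blank follows.

```bash
python3 -m inch '[0.05,0,0.01,0,0.15,0,0.01,0]'>/dev/null; python3 ok.py;  python3 -m inch '[0.3,0,0,0,0.3,0,0,0]'>/dev/null; python3 ok.py
python3 - <<'E'
from rig import viewer
from fit import proj,world
import numpy as np
from scipy.ndimage import map_coordinates
p=[.605,-.0139,np.radians(16.48)];xs=np.arange(-150,-10,2.)
for nm,a in(("old",np.load("now.npy")),("new",viewer.capture("side")["img"])):
    uv=proj("side",world(p,[(x,-42,26) for x in xs]))
    b=[map_coordinates(a[:,:,k].astype(float),[uv[:,1],uv[:,0]],order=1) for k in(0,2)]
    print(nm,[(int(x),int(v)) for x,v in zip(xs,b[1]-b[0])][::2])
E
```

```text
19.825 [ 0.5686 -0.0243 -0.0083] [3.2 1.2 7.3]
20.075 [ 0.5628 -0.0261 -0.0084] [3.9 0.8 6.7]
old [(-150, -196), (-146, -174), (-142, -29), (-138, 0), (-134, 1), (-130, 1), (-126, 1), (-122, 1), (-118, 1), (-114, 0), (-110, 2), (-106, 1), (-102, 1), (-98, 1), (-94, 1), (-90, 1), (-86, 0), (-82, 1), (-78, 1), (-74, 1), (-70, 0), (-66, 0), (-62, 14), (-58, 47), (-54, 51), (-50, 51), (-46, 50), (-42, 51), (-38, 51), (-34, 51), (-30, 49), (-26, 50), (-22, 52), (-18, 50), (-14, 52)]
new [(-150, -194), (-146, -174), (-142, -29), (-138, 1), (-134, 1), (-130, 1), (-126, 2), (-122, 1), (-118, 1), (-114, 1), (-110, 2), (-106, 2), (-102, 1), (-98, 0), (-94, 0), (-90, 0), (-86, 2), (-82, 3), (-78, 32), (-74, 49), (-70, 51), (-66, 51), (-62, 51), (-58, 50), (-54, 51), (-50, 50), (-46, 51), (-42, 52), (-38, 50), (-34, 50), (-30, 51), (-26, 52), (-22, 50), (-18, 51), (-14, 53)]
```

No slip: the front edge went from -60.5 to -79 mm, matching the 18.4 mm of tool travel. Continuing to about 10 mm short of the stop.

```bash
python3 -m inch '[0.4,0,0.01,0,0.4,0,0,0,0.4,0,0,0]'>/dev/null; python3 ok.py;  python3 -m inch '[0.4,0,0,0,0.4,0,0,0,0.4,0,0,0,0.4,0,0,0]'>/dev/null; python3 ok.py
```

```text
20.5 [ 0.5513 -0.0295 -0.0084] [4.4 0.8 7.3]
21.0 [ 0.536  -0.0341 -0.0084] [3.6 0.7 7.6]
```

```bash
python3 -m inch '[0.4,0,0,0,0.4,0,0,0,0.4,0,0,0,0.4,0,0,0]'>/dev/null; python3 ok.py;  python3 -m inch '[0.4,0,0,0,0.4,0,0,0,0.4,0,0,0]'>/dev/null; python3 ok.py;  python3 -m inch '[0.3,0,0,0,0.2,0,0,0]'>/dev/null; python3 ok.py
```

```text
21.5 [ 0.5207 -0.0387 -0.0084] [4.6 0.7 8.1]
21.875 [ 0.5092 -0.0421 -0.0084] [3.7 0.9 8. ]
22.125 [ 0.5044 -0.0436 -0.0084] [4.3 0.7 7.5]
```

```bash
python3 -m inch '[0.2,0,0,0,0.2,0,0,0,0.2,0,0,0]'>/dev/null; python3 ok.py; python3 -m inch '[0.1,0,0,0,0.1,0,0,0]'>/dev/null; python3 ok.py;  python3 -m inch '[0.1,0,0,0]'>/dev/null; python3 ok.py;  python3 -m inch '[0.1,0,0,0]'>/dev/null; python3 ok.py
```

```text
22.5 [ 0.4987 -0.0453 -0.0084] [4.3 0.3 7.6]
22.75 [ 0.4968 -0.0459 -0.0084] [4.7 1.5 8.1]
22.875 [ 0.4959 -0.0461 -0.0084] [3.9 1.4 7.9]
23.0 [ 0.495  -0.0464 -0.0084] [6.9 1.7 5.7]
```

```bash
python3 -m inch '[0.1,0,0,0]'>/dev/null; python3 ok.py; python3 -m inch '[0.1,0,0,0]'>/dev/null; python3 ok.py;  python3 -m inch '[0.1,0,0,0]'>/dev/null; python3 ok.py;  python3 -m inch '[0.1,0,0,0]'>/dev/null; python3 ok.py
```

```text
23.125 [ 0.4942 -0.0467 -0.0084] [7.4 1.4 6.2]
23.25 [ 0.4932 -0.0469 -0.0084] [6.8 1.6 5.7]
23.375 [ 0.4923 -0.0472 -0.0084] [6.2 2.  5.8]
23.5 [ 0.4914 -0.0475 -0.0084] [6.4 2.5 6.4]
```

The horizontal force rose to about 7 N at 89 mm of travel and then slipped steadily, so the blank is home. I'll lift, check the front edge by image, and head for the +y side of the knob.

```bash
python3 -m inch '[0,0,-0.05,0,0,0,-0.2,0,0,0,-1,0,0,0,-2,0,0,0,-3,0,0,0,-2,0]'>/dev/null; python3 ok.py;python3 -m inch '[-2,2.4,0,0,-2,2.4,0,0,-2,2.4,0,0,-2,2.4,0,0,-2,2.4,0,0,-2,2.4,0,0,-0.95,0.4,0,0,0,0,0,0]'>/dev/null; python3 ok.py
python3 - <<'E'
from rig import viewer
from fit import proj,world
import numpy as np
from scipy.ndimage import map_coordinates
p=[.605,-.0139,np.radians(16.48)];xs=np.arange(-166,-130,2.)
a=viewer.capture("side")["img"]
for y in(-42,-35,40):
    uv=proj("side",world(p,[(x,y,26) for x in xs]))
    b=[map_coordinates(a[:,:,k].astype(float),[uv[:,1],uv[:,0]],order=1) for k in(0,2)]
    print(y,[(int(x),int(v)) for x,v in zip(xs,b[1]-b[0])])
E
```

```text
24.25 [ 0.4905 -0.0475  0.0753] [ 0.3  0.5 -0.3]
25.25 [0.5721 0.1313 0.0735] [-0.1  0.4 -0.5]
-42 [(-166, 0), (-164, -4), (-162, -35), (-160, -86), (-158, -116), (-156, -152), (-154, -186), (-152, -192), (-150, -190), (-148, -188), (-146, -148), (-144, -43), (-142, 52), (-140, 98), (-138, 100), (-136, 101), (-134, 101), (-132, 102)]
-35 [(-166, 0), (-164, -10), (-162, -38), (-160, -85), (-158, -115), (-156, -150), (-154, -181), (-152, -193), (-150, -192), (-148, -187), (-146, -147), (-144, -32), (-142, 61), (-140, 95), (-138, 100), (-136, 101), (-134, 100), (-132, 100)]
40 [(-166, 0), (-164, -10), (-162, -42), (-160, -85), (-158, -110), (-156, -151), (-154, -185), (-152, -188), (-150, -189), (-148, -186), (-146, -140), (-144, -39), (-142, 53), (-140, 96), (-138, 100), (-136, 100), (-134, 100), (-132, 101)]
```

Blue meets yellow with no dark gap at all three sampled y positions, so the blank is home. Now I'll descend beside the knob, with the fingertips at about 42 mm and 14 mm of clearance. I'll use the last view as a side and wrist composite.

```bash
python3 -m inch '[0,0,2,0,0,0,2,0,0,0,1,0,0,0,0,0]'>/dev/null; python3 ok.py && python3 -m inch '[0,0,0.6,0,0,0,0.6,0]'>/dev/null; python3 ok.py && python3 -m inch '[0,0,0.4,0,0,0,0.2,0,0,0,0,0]'>/dev/null; python3 ok.py
python3 - <<'E'
from rig import viewer
import cv2,numpy as np
g=lambda a:np.clip(255*(a/255.)**.55,0,255).astype(np.uint8)
s=g(viewer.capture("side")["img"][:,:,::-1][170:250,290:370]);w=g(viewer.capture("wrist")["img"][:,:,::-1][140:440,140:500])
s=cv2.resize(s,(400,400),interpolation=cv2.INTER_CUBIC);w=cv2.resize(w,(400,333))
w=cv2.copyMakeBorder(w,0,67,0,0,cv2.BORDER_CONSTANT);cv2.imwrite("pics/k.png",np.hstack([s,w]))
E
```

```text
25.8 [0.5717 0.1309 0.0233] [0.9 0.3 0.5]
26.05 [0.5723 0.1314 0.0117] [ 0.  -0.4  0.2]
26.425 [0.572  0.1315 0.0054] [-0.1  1.1 -0.3]
```

View pics/k.png

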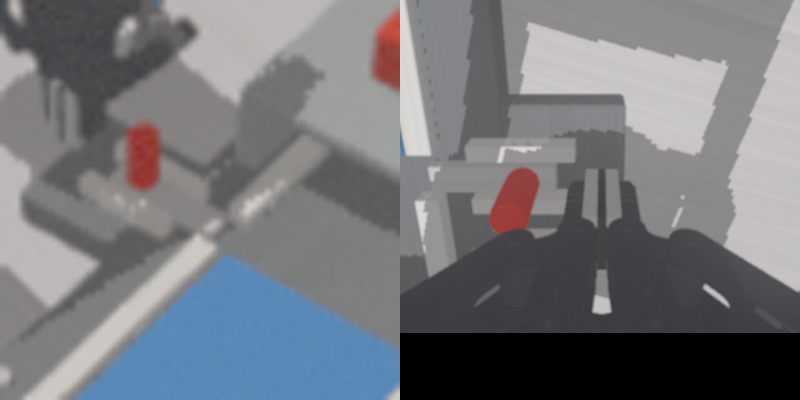

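Side panel: the fingertips at (62,140) are beside the knob at (143,150). Wrist panel: the finger edge at (567,185) is clear of the knob at (515,200), with a gap of about 14 mm. I'll push toward fixture -y with the force gate.

```bash
sed -i 's/abs(s\["force"\]\[2\])>3/(s["force"]@s["force"])>64/' ok.py
python3 -m inch '[0,-0.3,0,0,0,-0.3,0,0,0,-0.3,0,0]'>/dev/null; python3 ok.py && python3 -m inch '[0,-0.1,0,0,0,-0.1,0,0]'>/dev/null; python3 ok.py && python3 -m inch '[0,-0.1,0,0,0,-0.1,0,0]'>/dev/null; python3 ok.py && python3 -m inch '[0,-0.1,0,0,0,-0.1,0,0]'>/dev/null; python3 ok.py && python3 -m inch '[0,-0.1,0,0,0,-0.1,0,0]'>/dev/null; python3 ok.py
```

```text
26.9 [0.5747 0.1225 0.0056] [ 0.2 -0.5  0.9]
27.15 [0.5753 0.1208 0.0055] [-0.2 -0.3 -0.5]
27.4 [0.5758 0.1189 0.0055] [ 0.1 -0.5 -0. ]
27.65 [0.5764 0.117  0.0055] [-0.7 -1.  -0.1]
27.9 [0.5769 0.1153 0.0055] [-1.   2.3  1.3]
```

Contact, at 2.5 N (the bolt's friction). Pushing on.

```bash
python3 -m inch '[0,-0.2,0,0,0,-0.2,0,0]'>/dev/null; python3 ok.py && python3 -m inch '[0,-0.2,0,0,0,-0.2,0,0,0,-0.2,0,0]'>/dev/null; python3 ok.py && python3 -m inch '[0,-0.2,0,0,0,-0.2,0,0,0,-0.2,0,0]'>/dev/null; python3 ok.py && python3 -m inch '[0,-0.2,0,0,0,-0.2,0,0,0,-0.2,0,0]'>/dev/null; python3 ok.py && python3 -m inch '[0,-0.1,0,0,0,-0.1,0,0]'>/dev/null; python3 ok.py
```

```text
28.15 [0.5781 0.1112 0.0055] [-0.7  1.4  0.9]
28.525 [0.5798 0.1054 0.0055] [ 0.2  3.1 -0.3]
28.9 [0.5815 0.0997 0.0055] [-0.6  1.6  0.4]
29.275 [0.5833 0.0939 0.0055] [-1.4  3.6 -0.5]
29.525 [0.5838 0.0921 0.0055] [-0.1  2.5  0.7]
```

```bash
python3 -m inch '[0,-0.05,0,0,0,-0.05,0,0]'>/dev/null; python3 ok.py && python3 -m inch '[0,-0.05,0,0,0,-0.05,0,0]'>/dev/null; python3 ok.py && python3 -m inch '[0,-0.05,0,0]'>/dev/null; python3 ok.py && python3 -m inch '[0,-0.04,0,0]'>/dev/null; python3 ok.py && python3 -m inch '[0,-0.04,0,0]'>/dev/null; python3 ok.py&& python3 -m inch '[0,-0.04,0,0]'>/dev/null; python3 ok.py&& python3 -m inch '[0,-0.04,0,0]'>/dev/null; python3 ok.py&& python3 -m inch '[0,-0.04,0,0]'>/dev/null; python3 ok.py&& python3 -m inch '[0,-0.04,0,0]'>/dev/null; python3 ok.py
```

```text
29.775 [0.5841 0.0912 0.0055] [-1.1  3.4  1.1]
30.025 [0.5843 0.0902 0.0055] [-0.8  2.8  0.4]
30.15 [0.5845 0.0897 0.0055] [-0.8  2.5  0.1]
30.275 [0.5846 0.0893 0.0055] [-1.6  2.2 -0. ]
30.4 [0.5847 0.089  0.0055] [-1.6  3.2  0.7]
30.525 [0.5848 0.0889 0.0055] [-2.4  5.9  0.9]
30.65 [0.5848 0.0888 0.0055] [-2.9  9.   2.1]
30.65 [0.5848 0.0888 0.0055] [-2.9  9.   2.1]
30.65 [0.5848 0.0888 0.0055] [-2.9  9.   2.1]
```

The force rises after 28 to 30 mm of travel, so that's the end stop. Backing off, raising, and verifying the knob and blank by image.

```bash
python3 -m inch '[0,0.1,0,0,0,0.8,0,0,0,1.2,0,0,0,0,-2,0,0,0,-4,0,0,0,-4,0]'>/dev/null; python3 ok.py; python3 -m inch '[0,5,-2,0,0,5,0,0,0,0,0,0,0,0,0,0]'>/dev/null; python3 ok.py
python3 - <<'E'
from rig import viewer
from fit import proj,world
import numpy as np
p=[.605,-.0139,np.radians(16.48)]
for n in("side","top"):
    a=viewer.capture(n)["img"].astype(int)
    k0,k1=[proj(n,world(p,(11,112-j,61)))[0] for j in(0,30)];b=proj(n,world(p,(11,82,45)))[0]
    m=(a[:,:,0]>100)&(a[:,:,1]<70)&(a[:,:,2]<70)
    v,u=np.nonzero(m);s=(abs(u-k1[0])<22)&(abs(v-k1[1])<22)
    print(n,"open",k0.round(1),"in",k1.round(1),"mid",b.round(1),"red top",u[s].mean(),v[s].min(),v[s].mean(),s.sum())
    xs=np.arange(-160,-132,3)
    for y in(-40,40):
        uv=proj(n,world(p,[(x,y,26) for x in xs])).round().astype(int);q=a[uv[:,1],uv[:,0]];print(y,(q[:,2]-q[:,0]).tolist())
E
```

```text
31.4 [0.5786 0.109  0.1066] [0.4 0.1 0.7]
31.9 [0.5501 0.2045 0.1254] [-0.1 -0.2  1.4]
side open [318.2 197.5] in [328.5 203.1] mid [328.4 208. ] red top 327.3114754098361 200 205.50819672131146 61
-40 [-99, -110, -181, -193, -188, -125, 76, 102, 102, 101]
40 [-88, -107, -183, -192, -187, -62, 93, 103, 101, 100]
top open [274.6 198.2] in [285.8 195.1] mid [286.1 196.2] red top 284.96 193 195.12 25
-40 [-149, -193, -192, -186, -89, 97, 94, 90, 91, 93]
40 [-173, -191, -192, -188, -83, 86, 92, 92, 90, 93]
```

```bash
python3 - <<'E'
from rig import viewer
import cv2,numpy as np
for n,(cu,cv) in(("side",(322,203)),("top",(280,197))):
    r=[]
    for a in(cv2.imread(f"pics/{n}0.png")[:,:,::-1],viewer.capture(n)["img"]):
        a=a.astype(int)[cv-22:cv+22,cu-22:cu+22];w=np.clip(a[:,:,0]-np.maximum(a[:,:,1],a[:,:,2])-30,0,None)
        v,u=np.mgrid[cv-22:cv+22,cu-22:cu+22];r.append(np.array([(w*u).sum(),(w*v).sum()])/w.sum())
    print(n,r,r[1]-r[0])
E
```

```text
side [array([318.08210611, 199.35061529]), array([327.90827237, 204.71562559])] [9.82616626 5.36501029]
top [array([274.37545126, 198.28782409]), array([284.95743956, 195.20837589])] [10.5819883 -3.0794482]
```

The knob moved 28.5 to 29 mm by both cameras, in line with the hard stop I felt. The blank is home and the robot is clear, so I'm handing in.

```bash
python3 -c "
from rig import job_done
print(job_done())"
```

```text
the job is handed in; nothing more can be done
None
```

I handed the job in with the blank drawn home against the yellow stop, the bolt pushed to its end stop (28.5 to 29 mm by both cameras) and the arm clear of everything; the judge's result was not shown.

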